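# Snap the covers shut, rock the used reagent pack out of its clips and hold it

### The arm

A 6-joint arm with a two-finger parallel gripper is mounted at the origin on the work surface. World frame = base frame: x ahead of the robot, y to its left, z up, the work surface at z = 0. Lengths are in m, angles in rad, forces in N, time in s.
With the tool pointing down it reaches from about 0.35 to 0.775 m from the base axis. Payload 7.3 kg.
Tool frame: the origin (TCP) lies midway between the tips of the shut fingers; the grasp point (between the pads) lies robot.grasp_offset behind it (robot.grasp_offset is the distance from the TCP to the grasp point, in m); z points along the fingers, x is the direction in which the jaws open and shut, and the axes are right-handed (so a half turn about z gives the same grasp; the last joint's range is limited). The gripper opens to 92 mm and grips with 3 to 60 N. Pads are 19 mm wide; open, the fingers measure 130 mm over their backs; the gripper's body (75 mm by 190 mm) begins 47 mm behind the grasp point.
Start: joints at [-1.34, 0.342, 1.524, -0, 1.275, -0.146], TCP at [0.193, -0.488, 0.227] pointing down, gripper open.
Joint ranges: [-2.53, 2.53], [-0.77, 2.02], [0.04, 2.7], [-1, 4.14], [0.28, 2.66], [-3.11, 3.11]. Speed limits (rad/s): [2.57, 2.57, 3.14, 3.14, 3.14, 3.14].

### API

Orientations are given as [roll, pitch, yaw] about the fixed x, y, z axes, in that order (R = Rz(yaw) Ry(pitch) Rx(roll)).
In Python, from cell import robot gives the robot as it stands. The module is installed in compiled form; this text tells all that it offers.
- The arm moves only by the tool move_arm, never from a script. Its argument "increments" is a list of rows, each a list of 7 numbers: the finger opening in mm, from 0 to 91.8, then the shift along the tool's x, y, z in mm, then the turn, a rotation vector about the tool's x, y, z in rad. A call has 1 to 12 rows; each row shifts and turns the pose as measured when the row begins, along the tool's axes as they then stand; what a row does not reach is not made up. A row lasts 1/8 s, in which the tool goes at most 62.5 mm and 10.7 degrees, less where a joint would pass 70% of its speed; a pose out of reach is approached as far as the arm can. A call is refused whole if a number of a shift passes 62.5 or a number of a turn 0.188, either way. A call with a gripper value outside its range is refused whole. The fingers move at their own pace and stop on an object; "newtons" is the grip in N (left out, the last holds). Time passes only in rows, so rows that do not move let the fingers close. It gives the time, the measured TCP pose, the force and the opening at its end, in the units of the state.
- robot.observe(): the state, without advancing time (a new reading comes with each control period).
- robot.read_camera(name): name is "scene" or "top"; returns a dict with "img" (400x640x3 uint8, red, green, blue), "fx", "fy", "cx", "cy" (pixels), "T" (4x4, takes a point from camera to world coordinates). Camera axes: x right, y down, z forward; pixel columns grow to the right and rows downward; lengths in m; the calibration is good to about 2 mm. A picture is of the moment at which its call begins. There is no depth.
- robot.hand_in(): hands the job in, once; it reports no verdict.
Trained networks look in the newest picture that a camera, given by its name, has taken for a name from the list of things; names that differ only in an ending like _2 or _b are one class to them, and where a whole thing is asked for, a point or a joint stands for the part that bears it (a point fixed in the world has none). Each returns a list of dicts, best first, with "conf" (0 to 1); they miss things now and then, are a little off and sometimes report something else, mostly with a low value. They report only what shows in the picture. A call takes as long as a camera call.
- robot.look_for(thing, camera): "rect" ([left, top, width, height] in pixels, round what is visible of it).
The state is a dict: "time": time; "qpos": joint angles; "qvel": joint speeds; "joint_efforts": joint torques, N m; "tool_pos": TCP position; "tool_rot": TCP orientation; "contact_force": force on the tool from outside, world axes, zero at the start; "torque": the same for the moment, N m; "opening": finger opening in m.
Only numpy, scipy, OpenCV 4.12 (cv2) and the standard library are available. Lean on these libraries where they do the work, as an engineer would, in place of code of your own. Each camera call takes 0.05 s, during which the arm holds its last target.

### The job

Take the used reagent pack, the one whose two flip covers stand open, out of the reagent station: first press both its covers down until they snap shut, then take the pack by its finger grip and rock it loose, one end up out of its spring clip while the other end is still seated and then the other end, not straight up with both ends at once. Finish while holding it in the gripper, still and level, just clear above its own pocket with its underside a couple of centimetres over the station's rim and touching nothing else, so that the empty pocket can be checked for drips. Leave the other pack seated and everything else where it stands.

Things in the scene. Friction and masses are not known exactly. Their poses are not given: they have to be found in the camera images.
- station: Reagent station: low grey housing fixed on the bench, 200 (x) x 196 (y) x 44 mm high, origin at the centre of its underside, z up, +y its left end seen from the robot. Sunk in its flat top (the rim) are two pockets at x = -37 and +37 mm, each 43 mm wide in x, 150 mm long in y, floor 14 mm above the bench. Fixed, but placed anew each time and turned by up to 20 degrees.
- pocket0 (a point): Centre of the floor of the pocket nearer the robot (station x = -37 mm), 14 mm above the bench, 30 mm below the rim. At both y ends of each pocket stands a leaf-spring steel clip, 20 mm wide in x, with a round nose of 7 mm diameter, centred 59 mm from the pocket's middle in y and 21 mm above the pocket floor, that gives way outwards.
- pocket1 (a point): Centre of the floor of the pocket farther from the robot (station x = +37 mm), 14 mm above the bench, 30 mm below the rim; clips as at the other pocket.
- pack: The used reagent pack (covers open), white plastic, 0.2 to 0.4 kg, snapped into one of the pockets, axes parallel to the station's. Body 40 (x) x 110 (y) x 52 mm high, flat top; origin at the centre of its underside (on the pocket floor while seated). Play in the pocket 1.5 mm on each long side; it can be tilted end to end by 15 degrees. What holds it: see its end points.
- pack_grip (a point): Middle of the upright finger grip that stands on the middle of the pack's top: 30 mm in x, 16 mm thick in y, from 52 to 94 mm above the underside. This point lies on the pack's centre line, 78 mm above the underside. With the covers shut there is room for fingers on both y sides of the grip, down to 62 mm above the underside.
- pack_left_end (a point): Bottom edge of the pack's left end (y = +55 mm, z = 0). This end face has two round ribs across it, 3 mm proud, 4.5 and 15.3 mm up; seated, the clip nose lies just above the upper one. Raised, the end clicks twice: past 6 mm it snaps over and rests on the clip about 11 mm up, past 17 mm again, and is free at 21 mm. A click takes about 8 N upwards at that end; both ends at once 16 N.
- pack_right_end (a point): Bottom edge of the pack's right end (pack y = -55 mm, at the height of the underside). Ribs, clip and clicks as at the left end.
- cover_left (a joint): Angle of the pack's left flip cover, rad: 0 shut and flat, 0.4 to 0.9 at the start, at most 1.3. Plate 34 mm in x, 39 mm from hinge to free edge, 5 mm thick. Hinge axis along x at pack y = +14 mm, 55 mm above the underside, beside the finger grip; the free edge (to the left) swings up towards the grip. It stays where it is left.
- cover_right (a joint): Angle of the pack's right flip cover, rad: mirror image of the left one (hinge at pack y = -14 mm, free edge to the right).
- cover_left_press (a point): Point on top of the left cover, 22 mm from the hinge (pack y = +36 mm, 57 mm above the underside when shut); moves with the cover. Pressed down, the cover meets a springy catch at its free edge at 0.2 rad and snaps under it with about 5 N, which then holds it at 0. The catch stands at pack y = 51 to 58 mm, top 61 mm above the underside.
- cover_right_press (a point): Point on top of the right cover, 22 mm from the hinge (pack y = -36 mm, 57 mm above the underside when shut); moves with the cover. Catch as on the left.
- other_pack: The reagent pack in use, in the other pocket: same shape and size, both covers shut, origin at the centre of its underside. To be left seated.
- control_vial_a: Small white capped vial, 28 mm diameter, 52 mm tall, standing on the bench beside the station's left end; origin at the centre of its underside.
- control_vial_b: A second vial, the same, beside the station's right end.
- tube_rack: Orange tube rack, 68 x 108 mm, with capped tubes, 86 mm tall in all, on the bench to the right; origin at the centre of its underside.
- tip_box: White box of pipette tips, 85 x 118 x 62 mm, on the bench to the left; origin at the centre of its underside.
- beaker: Glass beaker, 66 mm wide, 85 mm tall, on the bench at the back right; origin at the centre of its underside.
- pipette: White and grey pipette lying on the bench at the front right, 0.23 m long, 25 mm high; origin on the bench under its middle.
- diluent_can: White square canister with a red screw cap, 115 x 150 x 200 mm, on the bench at the back left; origin at the centre of its underside.

How it is judged:
By the outcome, as a careful person would: the job done as asked, in the order asked, and still so for the second after the job is handed in, while the arm keeps its last pose, push and grip.
It also fails if it takes over 48 s, if anything falls off the work surface, if the arm or the gripper's body presses on something with over 40 N, if the wrist force passes 120 N, or if a joint passes its speed limit or range.

## Working session

There is one attempt and no reset: what is moved stays moved. The work goes in short steps, Python scripts to look and compute and a tool call to move; the robot and the scene stay as the last step left them, time stands still between calls to the robot, and variables do not carry over. Pictures are saved under pics/ and viewed, and the job is handed in when it is done.

Besides the shell and the picture viewer there is one more tool, called after "Call:" by a JSON object that holds its "name" and its "arguments". move_arm: Moves the arm, as the interface text tells. Its arguments: {"type":"object","properties":{"increments":{"type":"array"},"newtons":{"type":"number"}},"required":["increments"]}

```bash
mkdir -p pics; ls
python3 - <<'E'
from cell import robot
import cv2
s=robot.observe();print(s)
print(robot.grasp_offset)
for c in("scene","top"):
    r=robot.read_camera(c);cv2.imwrite(f"pics/{c}0.png",r["img"][:,:,::-1]);print(c,r["fx"],r["fy"],r["cx"],r["cy"],r["T"].round(4).tolist())
    for t in["station","pack","other_pack","pack_grip","cover_left","cover_right"]:
        print(t,robot.look_for(t,c)[:3])
E
```

```text
pics
{'time': 0.0, 'qpos': array([-1.33999833e+00,  3.42738914e-01,  1.52503181e+00,  2.86474604e-05,
        1.27537982e+00, -1.45999619e-01]), 'qvel': array([-3.52739829e-04,  2.33749802e-03,  1.45134413e-03, -5.35669799e-06,
       -5.08460327e-04, -1.18972346e-03]), 'joint_efforts': array([-2.80329870e-03, -4.31254935e+01, -2.44221675e+01,  7.14259129e-02,
        5.58997749e-02, -1.25528209e-04]), 'tool_pos': array([ 0.19310584, -0.48775782,  0.22603139]), 'tool_rot': array([-3.14133891e+00,  1.53733971e-03, -1.19400688e+00]), 'contact_force': array([-0.84557051, -0.15963955,  0.06627053]), 'torque': array([-0.01219875,  0.01152107,  0.01774547]), 'opening': 0.09146729232174468}
0.0188
scene 382.1767552217816 382.1767552217816 320.4983509716752 188.99724777847905 [[0.3394, 0.6525, -0.6775, 1.2526], [0.9406, -0.2252, 0.2542, -0.2848], [0.0133, -0.7235, -0.6902, 0.8824], [0.0, 0.0, 0.0, 1.0]]
station [{'rect': [257.9, 210.7, 74.6, 73.0], 'conf': 0.71}, {'rect': [271.1, 211.3, 43.4, 28.9], 'conf': 0.69}]
pack [{'rect': [273.5, 210.8, 38.7, 28.7], 'conf': 0.57}]
other_pack [{'rect': [273.7, 230.5, 43.8, 29.8], 'conf': 0.73}]
pack_grip [{'rect': [272.1, 207.7, 44.3, 31.3], 'conf': 0.62}]
cover_left []
cover_right [{'rect': [269.5, 209.7, 42.5, 29.5], 'conf': 0.44}]
top 502.9350368551397 502.9350368551397 315.83285724444073 202.17240314729668 [[-0.0205, -0.9969, 0.0758, 0.3388], [-0.9996, 0.022, 0.0187, -0.018], [-0.0203, -0.0754, -0.9969, 1.7183], [0.0, 0.0, 0.0, 1.0]]
station [{'rect': [320.0, 125.5, 65.5, 73.1], 'conf': 0.74}]
pack [{'rect': [331.6, 165.5, 37.4, 14.2], 'conf': 0.96}]
other_pack [{'rect': [336.5, 148.8, 35.6, 16.1], 'conf': 0.92}]
pack_grip [{'rect': [332.8, 166.8, 35.5, 18.1], 'conf': 0.97}]
cover_left [{'rect': [335.6, 164.8, 12.3, 11.7], 'conf': 0.59}]
cover_right [{'rect': [356.4, 169.2, 9.0, 9.7], 'conf': 0.6}, {'rect': [157.4, 136.4, 57.4, 42.4], 'conf': 0.58}]
```

Run:
```python
import cv2
a=cv2.imread("pics/scene0.png");b=cv2.imread("pics/top0.png")
cv2.imwrite("pics/a.png",cv2.resize(a[180:310,220:380],None,fx=5,fy=5,interpolation=cv2.INTER_CUBIC)[:600])
cv2.imwrite("pics/a2.png",cv2.resize(a[190:290,230:360],None,fx=6,fy=6,interpolation=cv2.INTER_CUBIC))
cv2.imwrite("pics/b.png",cv2.resize(b[115:210,290:410],None,fx=6,fy=6,interpolation=cv2.INTER_CUBIC))
```

```text
(no output)
```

View pics/scene0.png

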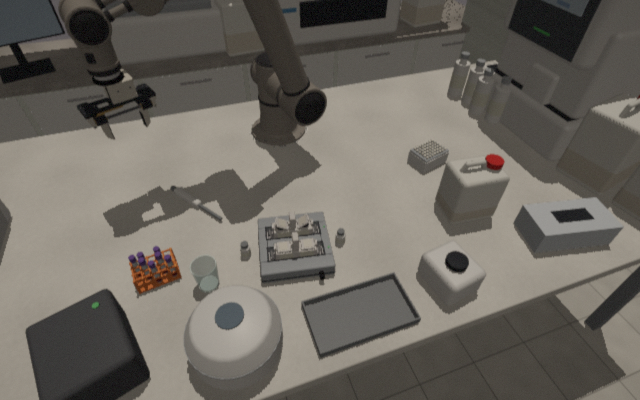

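View pics/top0.png

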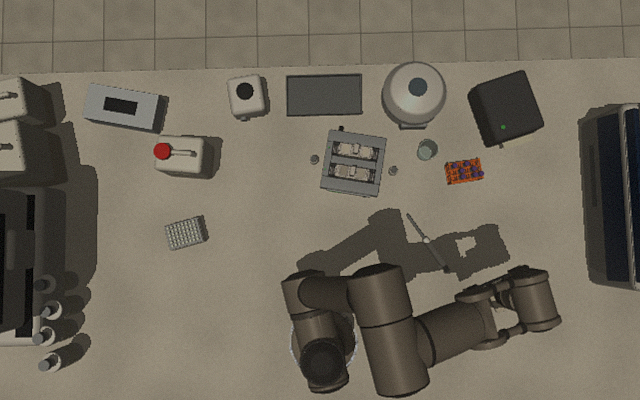

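View pics/a2.png

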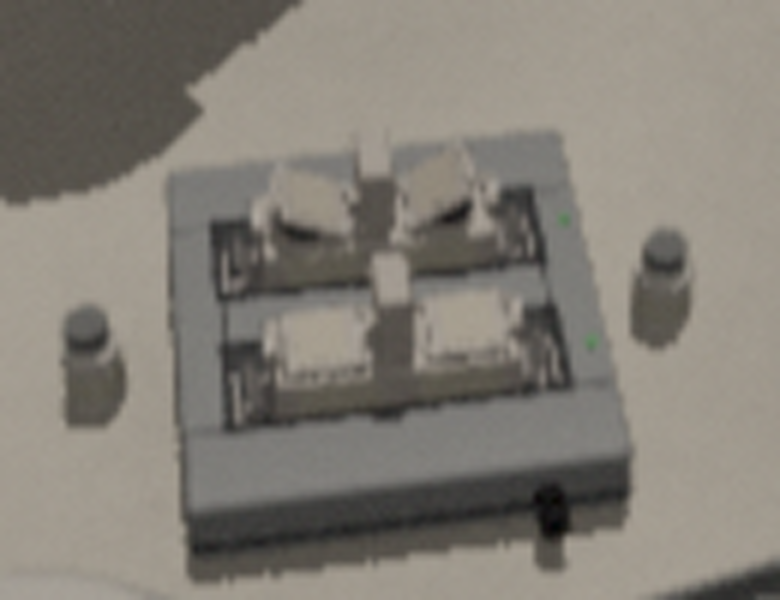

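View pics/b.png

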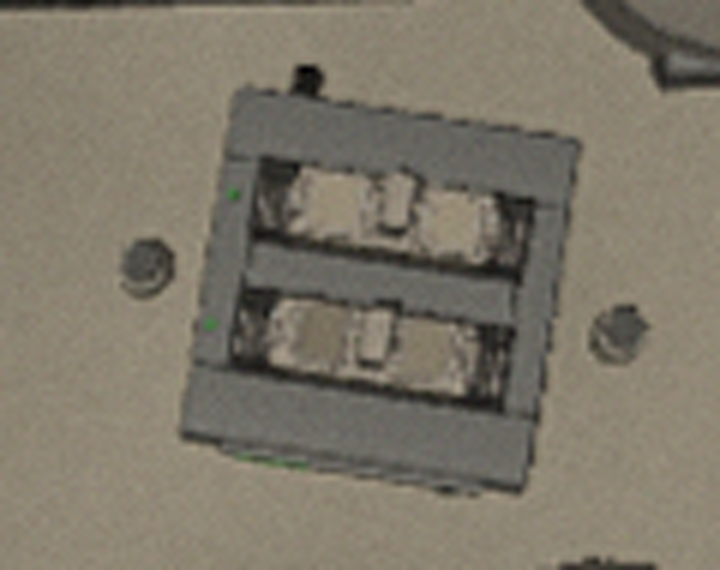

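```bash
cat > h.py <<'E'
import numpy as np, cv2
from cell import robot
def proj(cam,P):
    T=cam["T"];p=(np.atleast_2d(P)-T[:3,3])@T[:3,:3]
    return np.c_[cam["fx"]*p[:,0]/p[:,2]+cam["cx"],cam["fy"]*p[:,1]/p[:,2]+cam["cy"]]
def ST(p,L):
    c,s=np.cos(p[2]),np.sin(p[2]);L=np.atleast_2d(L)
    return np.c_[p[0]+c*L[:,0]-s*L[:,1],p[1]+s*L[:,0]+c*L[:,1],L[:,2]]
E
cat > fit.py <<'E'
from h import *
from scipy.optimize import least_squares
L=np.array([(100,98),(100,-98),(-100,98),(-100,-98),(58.5,75),(58.5,-75),(15.5,75),(15.5,-75),(-15.5,75),(-15.5,-75),(-58.5,75),(-58.5,-75)])/1000
L=np.c_[L,np.full(12,.044)]
top=np.array([(240,90),(580,140),(183,435),(523,490),(262,160),(535,203),(247,243),(517,280),(243,290),(515,325),(232,365),(503,408)])/6+[290,115]-.5+.5/6
sc=np.array([(632,460),(190,515),(562,132),(168,172),(570,383),(230,430),(553,308),(225,345),(545,262),(217,300),(530,187),(210,222)])/6+[230,190]-.5+.5/6
cams=[robot.read_camera("top"),robot.read_camera("scene")]
for sel in [[0],[1],[0,1]]:
    f=lambda p:np.concatenate([(proj(cams[i],ST(p,L))-[top,sc][i]).ravel() for i in sel])
    r=least_squares(f,[.5,-.05,.1],loss="soft_l1");print(sel,r.x,np.degrees(r.x[2]));print(f(r.x).reshape(-1,2).round(1).tolist())
E
python3 fit.py
```

```text
[0] [ 0.59787417 -0.11463079 -0.17794581] -10.195543827354086
[[-0.7, -0.9], [0.3, -0.4], [-0.4, -0.1], [1.0, -0.2], [0.5, 0.5], [-0.8, 0.1], [1.0, -0.8], [0.3, -0.2], [0.3, 0.4], [-0.8, 1.4], [0.1, 0.4], [-0.7, 0.1]]
[1] [ 0.60031443 -0.11570787 -0.18734638] -10.734156669050117
[[0.5, -0.6], [-0.9, -0.3], [-0.2, -1.0], [-0.4, -0.5], [-0.4, 0.6], [0.4, -0.4], [-0.1, 0.6], [0.3, 0.9], [-0.6, -0.2], [1.0, -0.4], [-0.4, 1.0], [1.3, 0.9]]
[0, 1] [ 0.59893766 -0.11517536 -0.1827621 ] -10.471496900926061
[[-0.4, -1.3], [0.5, -0.6], [-0.4, -0.6], [1.0, -0.4], [0.8, 0.1], [-0.6, -0.1], [1.2, -1.3], [0.4, -0.4], [0.4, -0.1], [-0.7, 1.1], [0.2, -0.0], [-0.6, -0.1], [0.6, -1.2], [-0.7, -0.6], [-0.4, -1.4], [-0.5, -0.8], [-0.3, 0.0], [0.6, -0.8], [-0.1, 0.1], [0.4, 0.5], [-0.6, -0.7], [1.0, -0.8], [-0.5, 0.5], [1.3, 0.6]]
```

```bash
cat >> h.py <<'E'
from scipy.spatial.transform import Rotation as Ro, Slerp
SP=np.array([.5990,-.1152,-.1825])
def goalR(tilt=0.):  # tilt>0: left (+y) end up, about station x
    return Ro.from_euler('z',SP[2])*Ro.from_euler('x',tilt)*Ro.from_euler('z',-np.pi/2)*Ro.from_euler('x',np.pi)
def plan(pos,R,n,op):
    s=robot.observe();p0=s["tool_pos"];R0=Ro.from_euler('xyz',s["tool_rot"])
    rv=(R0.inv()*R).as_rotvec()/n;d=(np.array(pos)-p0)/n;Rk=R0
    for k in range(n):
        print([op]+[float(v) for v in (Rk.inv().apply(d)*1000).round(1)]+[float(v) for v in rv.round(3)]);Rk=Rk*Ro.from_rotvec(rv)
E
python3 - <<'E'
from h import *
print(ST(SP,[[-.037,0,.014]]))
plan([.5626,-.1085,.226],goalR(),16,50)
E
```

```text
[[ 0.56261446 -0.10848492  0.014     ]]
[50, -13.6, -30.2, 0.0, -0.0, -0.0, 0.035]
[50, -14.6, -29.7, 0.0, -0.0, -0.0, 0.035]
[50, -15.6, -29.2, 0.0, -0.0, -0.0, 0.035]
[50, -16.7, -28.6, 0.0, -0.0, -0.0, 0.035]
[50, -17.6, -28.0, 0.0, -0.0, -0.0, 0.035]
[50, -18.6, -27.4, 0.0, -0.0, -0.0, 0.035]
[50, -19.6, -26.7, 0.0, -0.0, -0.0, 0.035]
[50, -20.5, -26.0, 0.0, -0.0, -0.0, 0.035]
[50, -21.4, -25.3, 0.0, -0.0, -0.0, 0.035]
[50, -22.2, -24.5, 0.0, -0.0, -0.0, 0.035]
[50, -23.1, -23.7, 0.0, -0.0, -0.0, 0.035]
[50, -23.9, -22.9, 0.0, -0.0, -0.0, 0.035]
[50, -24.7, -22.1, 0.0, -0.0, -0.0, 0.035]
[50, -25.4, -21.2, 0.0, -0.0, -0.0, 0.035]
[50, -26.2, -20.3, 0.0, -0.0, -0.0, 0.035]
[50, -26.9, -19.3, 0.0, -0.0, -0.0, 0.035]
```

Call:
{"name": "move_arm", "arguments": {"increments": [[51, -14, -30, 0, 0, 0, 0.035], [51, -15, -30, 0, 0, 0, 0.035], [51, -16, -29, 0, 0, 0, 0.035], [51, -17, -29, 0, 0, 0, 0.035], [51, -18, -28, 0, 0, 0, 0.035], [51, -19, -27, 0, 0, 0, 0.035], [51, -20, -27, 0, 0, 0, 0.035], [51, -20, -26, 0, 0, 0, 0.035], [51, -21, -25, 0, 0, 0, 0.035], [51, -22, -25, 0, 0, 0, 0.035], [51, -23, -24, 0, 0, 0, 0.035], [51, -24, -23, 0, 0, 0, 0.035]]}}

```text
time: 2.3
tool_pos: [0.4801, -0.1972, 0.2272]
tool_rot: [-3.14, -0.003, -1.633]
contact_force: [0.1, -0.7, -0.0]
opening: 0.0509
```

Run:
```python
from h import *
plan([.5626,-.1085,.18],goalR(),8,51)
```

```text
[51, -11.7, -9.6, 5.9, -0.0, -0.0, 0.015]
[51, -11.9, -9.4, 5.9, -0.0, -0.0, 0.015]
[51, -12.0, -9.2, 5.9, -0.0, -0.0, 0.015]
[51, -12.1, -9.1, 5.9, -0.0, -0.0, 0.015]
[51, -12.3, -8.9, 5.9, -0.0, -0.0, 0.015]
[51, -12.4, -8.7, 5.9, -0.0, -0.0, 0.015]
[51, -12.5, -8.5, 5.9, -0.0, -0.0, 0.015]
[51, -12.6, -8.3, 5.9, -0.0, -0.0, 0.015]
```

Call:
{"name": "move_arm", "arguments": {"increments": [[51, -11.7, -9.6, 6, 0, 0, 0.015], [51, -11.9, -9.4, 6, 0, 0, 0.015], [51, -12, -9.2, 6, 0, 0, 0.015], [51, -12.1, -9.1, 6, 0, 0, 0.015], [51, -12.3, -8.9, 6, 0, 0, 0.015], [51, -12.4, -8.7, 6, 0, 0, 0.015], [51, -12.5, -8.5, 6, 0, 0, 0.015], [51, -12.6, -8.3, 6, 0, 0, 0.015], [51, 0, 0, 0, 0, 0, 0]]}}

```text
time: 3.42
tool_pos: [0.5668, -0.1035, 0.1775]
tool_rot: [-3.139, -0.002, -1.753]
contact_force: [0.3, 0.5, 0.9]
opening: 0.0511
```

```bash
cat > snap.py <<'E'
import sys
from h import *
n=sys.argv[1]; cs=sys.argv[2].split(",")
for c in cs:
    r=robot.read_camera(c);b=(230,180,360,280) if c=="scene" else (290,115,410,210)
    im=r["img"][b[1]:b[3],b[0]:b[2],::-1]
    cv2.imwrite(f"pics/{c}_{n}.png",cv2.resize(im,None,fx=6,fy=6,interpolation=cv2.INTER_CUBIC))
E
python3 snap.py 1 scene,top; python3 -c "
from h import *
plan([.5626,-.1085,.12],goalR(),6,51)"
```

```text
[51, 0.8, 0.5, 9.7, -0.001, -0.0, -0.0]
[51, 0.8, 0.5, 9.7, -0.001, -0.0, -0.0]
[51, 0.8, 0.5, 9.7, -0.001, -0.0, -0.0]
[51, 0.8, 0.5, 9.7, -0.001, -0.0, -0.0]
[51, 0.8, 0.5, 9.7, -0.001, -0.0, -0.0]
[51, 0.8, 0.5, 9.7, -0.001, -0.0, -0.0]
```

View pics/scene_1.png

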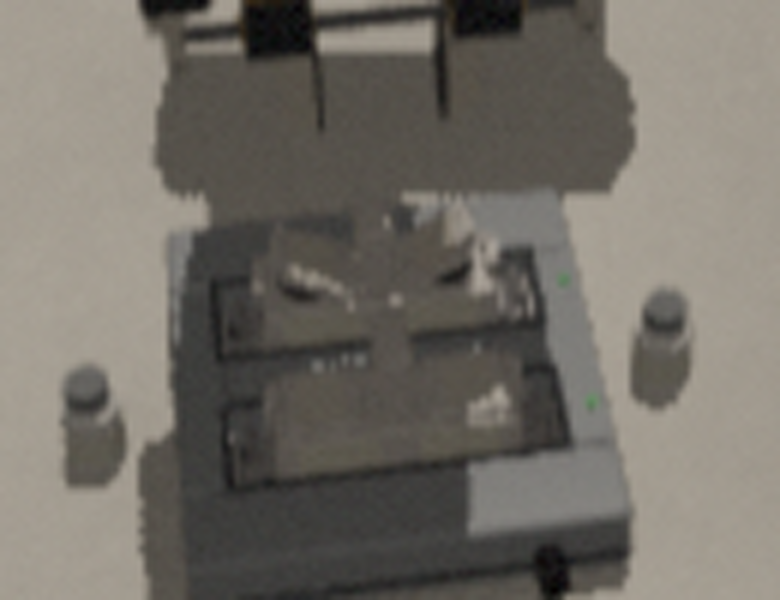

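View pics/top_1.png

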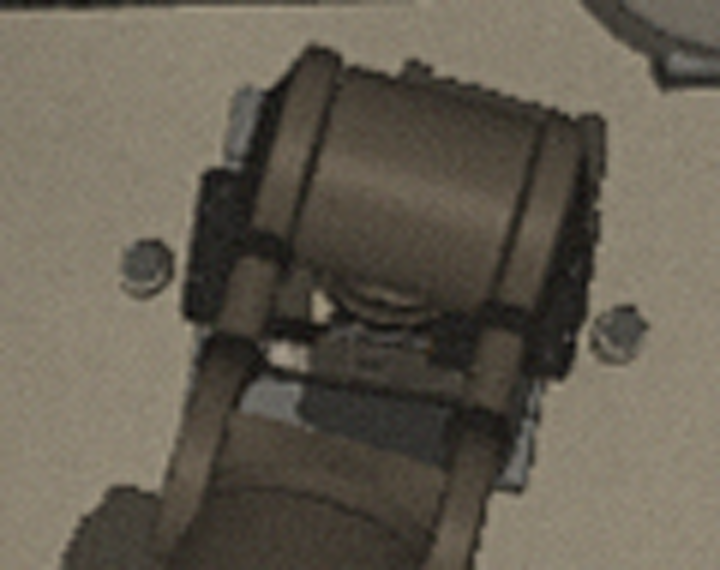

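The scene view shows the fingertips above the pack, at crop pixels about (320,125) and (442,115), with both covers still open. I'll check that against the projection.

Run:
```python
from h import *
s=robot.observe();R=Ro.from_euler('xyz',s["tool_rot"])
r=robot.read_camera("scene")
for x in(-.0255,-.0445,.0255,.0445):
    print(x,(proj(r,s["tool_pos"]+R.apply([x,0,0]))-[230,180])*6)
print("gripTop",(proj(r,ST(SP,[[-.022,0,.108],[-.022,.008,.108],[-.022,-.008,.108]]))-[230,180])*6)
```

```text
-0.0255 [[434.78701016  96.77562121]]
-0.0445 [[477.92697652  92.29392342]]
0.0255 [[317.94162281 108.9143816 ]]
0.0445 [[274.01581099 113.47771882]]
gripTop [[374.55553169 232.3866589 ]
 [392.17092825 230.38852462]
 [356.90554985 234.38871622]]
```

Run:
```python
from h import *
r=robot.read_camera("scene")
im=r["img"][110:220,230:350,::-1]
im=np.clip(im.astype(float)*1.5,0,255).astype('uint8')
cv2.imwrite("pics/f1.png",cv2.resize(im,None,fx=5.4,fy=5.4,interpolation=cv2.INTER_CUBIC))
```

```text
(no output)
```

View pics/f1.png

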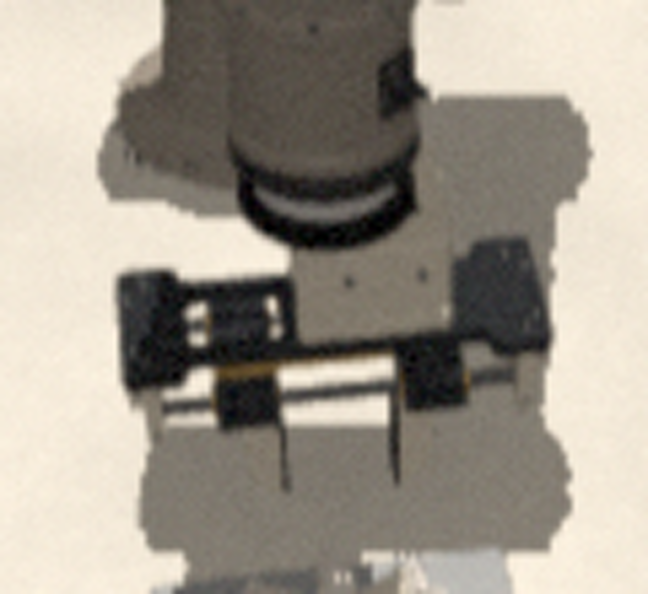

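Call:
{"name": "move_arm", "arguments": {"increments": [[55, 1.2, 0.8, 10, 0, 0, 0], [55, 1.2, 0.8, 10, 0, 0, 0], [55, 1, 0.7, 10, 0, 0, 0], [55, 0.8, 0.5, 10, 0, 0, 0], [55, 0.8, 0.5, 10, 0, 0, 0], [55, 0.5, 0.3, 8, 0, 0, 0], [55, 0, 0, 0, 0, 0, 0]]}}

```text
time: 4.5
tool_pos: [0.5607, -0.1109, 0.1158]
tool_rot: [-3.139, -0.003, -1.756]
contact_force: [-0.9, -1.1, -0.4]
opening: 0.0552
```

```bash
python3 -c "
from h import *
plan([.5626,-.1085,.075],goalR(),8,51)"; python3 snap.py 2 scene
```

```text
[51, -0.4, -0.2, 5.1, -0.0, -0.0, -0.0]
[51, -0.4, -0.2, 5.1, -0.0, -0.0, -0.0]
[51, -0.3, -0.2, 5.1, -0.0, -0.0, -0.0]
[51, -0.3, -0.2, 5.1, -0.0, -0.0, -0.0]
[51, -0.3, -0.2, 5.1, -0.0, -0.0, -0.0]
[51, -0.3, -0.2, 5.1, -0.0, -0.0, -0.0]
[51, -0.3, -0.2, 5.1, -0.0, -0.0, -0.0]
[51, -0.3, -0.2, 5.1, -0.0, -0.0, -0.0]
```

View pics/scene_2.png

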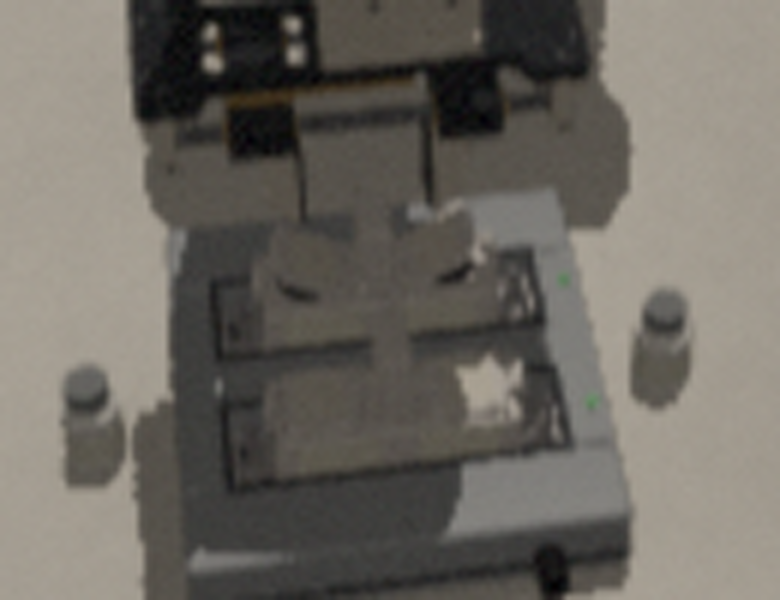

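The blades (about x=303 and x=427) straddle the grip (about x=375) behind the two open covers. Next I'll press down.

Call:
{"name": "move_arm", "arguments": {"increments": [[55, -0.6, -0.4, 5, 0, 0, 0], [55, -0.6, -0.4, 5, 0, 0, 0], [55, -0.4, -0.3, 5, 0, 0, 0], [55, -0.3, -0.2, 5, 0, 0, 0], [55, -0.3, -0.2, 5, 0, 0, 0], [55, -0.3, -0.2, 5, 0, 0, 0], [55, 0, 0, 4, 0, 0, 0]]}}

```text
time: 5.42
tool_pos: [0.5642, -0.1089, 0.081]
tool_rot: [-3.136, -0.003, -1.756]
contact_force: [-0.1, -0.5, 1.8]
opening: 0.0549
```

```bash
python3 -c "
from h import *
plan([.5626,-.1085,.077],goalR(),1,51)"; python3 snap.py 3 scene
```

```text
[51, -0.1, 1.7, 4.0, -0.006, -0.003, -0.002]
```

View pics/scene_3.png

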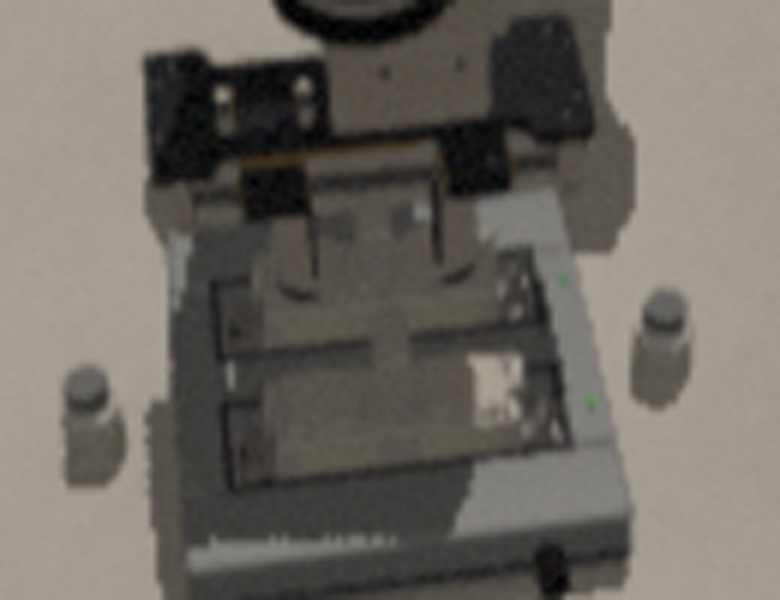

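Call:
{"name": "move_arm", "arguments": {"increments": [[55, 0, 1, 3, 0, 0, 0], [55, 0, 0, 3, 0, 0, 0], [55, 0, 0, 2, 0, 0, 0]]}}

```text
time: 5.85
tool_pos: [0.5638, -0.1089, 0.0743]
tool_rot: [-3.134, -0.003, -1.756]
contact_force: [-6.5, 1.5, 20.7]
opening: 0.0552
```

Call:
{"name": "move_arm", "arguments": {"increments": [[55, 0, 0, -8, 0, 0, 0], [55, 0, 0, -8, 0, 0, 0], [73, 0, 0, 0, -0.006, 0, 0], [73, 0, 0, 0, 0, 0, 0], [73, 0, 0, 0, 0, 0, 0]]}}

```text
time: 6.48
tool_pos: [0.5634, -0.1088, 0.0906]
tool_rot: [-3.141, -0.003, -1.756]
contact_force: [0.1, -0.0, -0.9]
opening: 0.0728
```

```bash
python3 -c "
from h import *
plan([.5626,-.1085,.073],goalR(),5,73)"; python3 snap.py 4 scene
```

```text
[73, -0.0, 0.2, 3.5, -0.0, -0.001, -0.0]
[73, -0.0, 0.2, 3.5, -0.0, -0.001, -0.0]
[73, -0.0, 0.2, 3.5, -0.0, -0.001, -0.0]
[73, -0.0, 0.2, 3.5, -0.0, -0.001, -0.0]
[73, -0.0, 0.2, 3.5, -0.0, -0.001, -0.0]
```

View pics/scene_4.png

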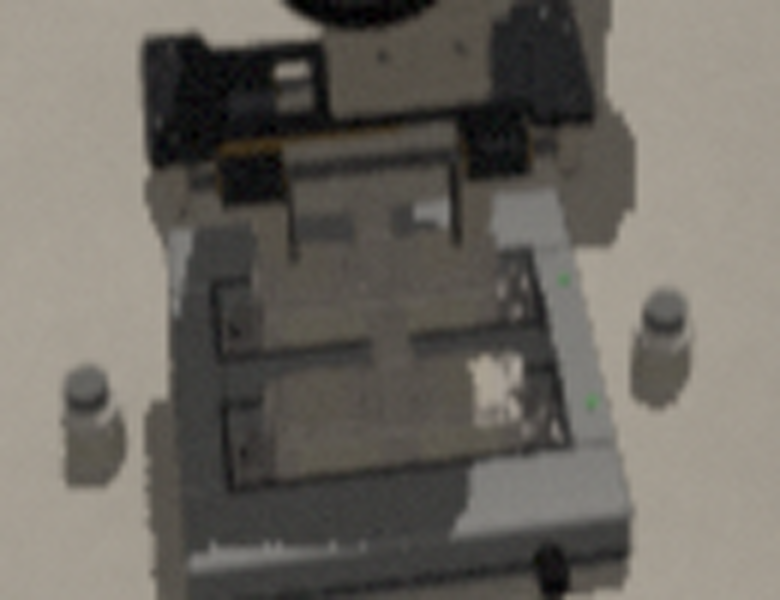

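The covers now lie nearly flat, since the dark gaps under their edges are gone. I'll press at the proper point.

Call:
{"name": "move_arm", "arguments": {"increments": [[73, 0, 0.6, 4, 0, 0, 0], [73, 0, 0.3, 4, 0, 0, 0], [73, 0, 0, 4, 0, 0, 0], [73, 0, 0, 3, 0, 0, 0], [73, 0, 0, 3, 0, 0, 0]]}}

```text
time: 7.15
tool_pos: [0.5626, -0.1087, 0.0739]
tool_rot: [-3.14, -0.004, -1.756]
contact_force: [-4.3, 1.4, 11.4]
opening: 0.0725
```

Call:
{"name": "move_arm", "arguments": {"increments": [[73, 0, 0, 3, 0, 0, 0], [73, 0, 0, 3, 0, 0, 0]]}}

```text
time: 7.4
tool_pos: [0.5631, -0.1088, 0.0709]
tool_rot: [-3.137, -0.004, -1.756]
contact_force: [-9.4, 1.9, 31.8]
opening: 0.073
```

Call:
{"name": "move_arm", "arguments": {"increments": [[73, 0, 0, 1.5, 0, 0, 0], [73, 0, 0, -8, 0, 0, 0], [73, 0, 0, -12, 0, 0, 0], [73, 0, 0, -16, 0, 0, 0], [73, 0, 0, -10, 0, 0, 0]]}}

```text
time: 8.02
tool_pos: [0.5629, -0.1086, 0.1193]
tool_rot: [-3.137, -0.004, -1.756]
contact_force: [0.3, 0.1, -1.0]
opening: 0.0729
```

Run:
```python
from h import *
r=robot.read_camera("scene")
im=r["img"][205:265,255:345,::-1]
im=np.clip(im.astype(float)*1.7,0,255).astype('uint8')
im=cv2.resize(im,None,fx=8.5,fy=8.5,interpolation=cv2.INTER_CUBIC)
# project pack top features
def d(L,col):
    for q in (proj(r,ST(SP,L))-[255,205]+.5)*8.5: cv2.circle(im,tuple(int(v) for v in q),3,col,-1)
cv2.imwrite("pics/s5.png",im)
for y in(.034,-.034,.053,-.053): print(y,((proj(r,ST(SP,[[-.020,y,.071]]))-[255,205]+.5)*8.5).round())
```

```text
0.034 [[431. 189.]]
-0.034 [[223. 214.]]
0.053 [[488. 183.]]
-0.053 [[165. 220.]]
```

View pics/s5.png

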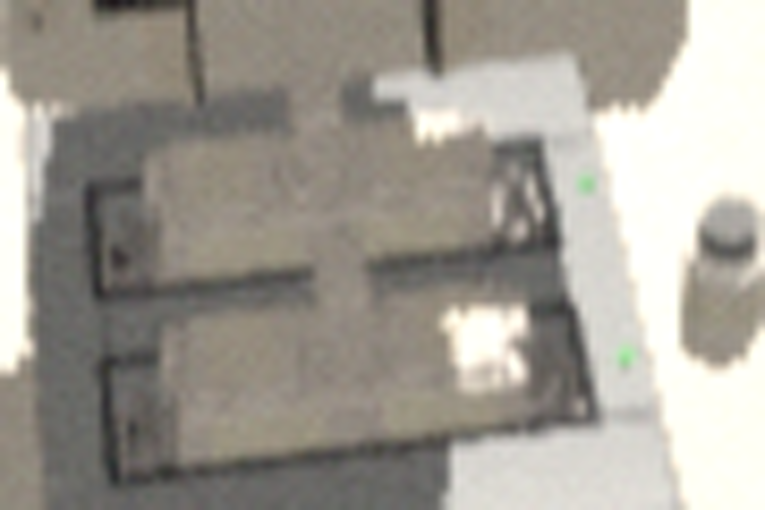

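Call:
{"name": "move_arm", "arguments": {"increments": [[73, 0, 0, -30, 0, 0, 0], [73, 0, 20, -30, 0, 0, 0], [73, 0, 40, 0, 0, 0, 0], [73, 0, 50, 0, 0, 0, 0], [73, 0, 50, 0, 0, 0, 0], [73, 0, 30, 0, 0, 0, 0], [73, 0, 0, 0, 0, 0, 0]]}}

```text
time: 8.95
tool_pos: [0.3712, -0.0725, 0.1813]
tool_rot: [-3.133, -0.005, -1.756]
contact_force: [1.2, -0.2, 0.4]
opening: 0.0729
```

```bash
python3 snap.py 6 scene,top
```

```text
(no output)
```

View pics/scene_6.png

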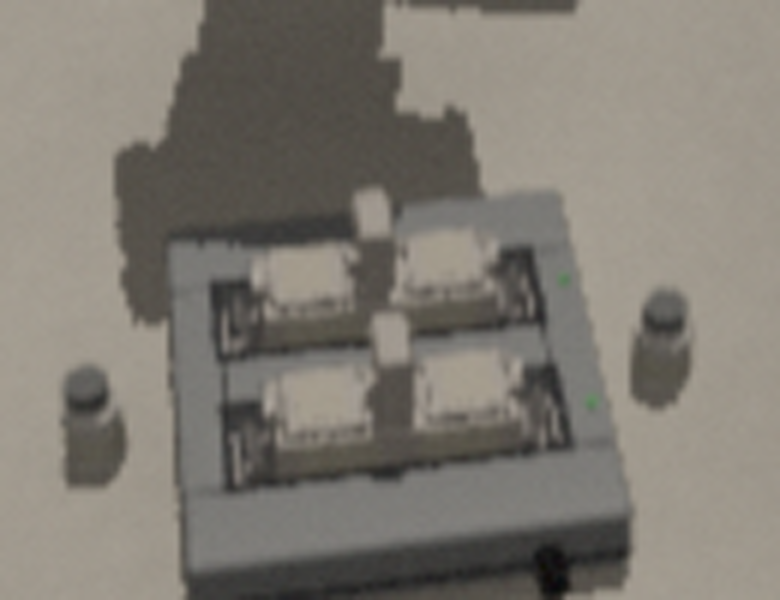

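View pics/top_6.png

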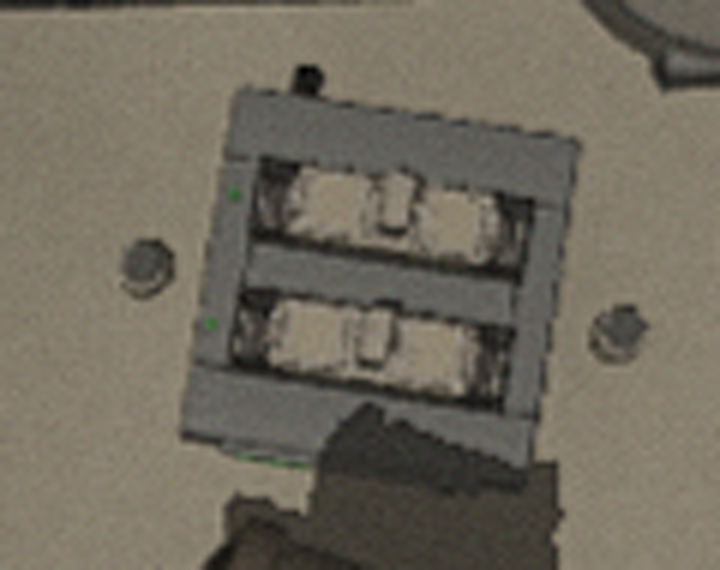

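Both covers now look identical to the shut ones on the other pack, at about (303,275) and (445,260) in the scene crop. Next I'll return and grasp.

```bash
python3 -c "
from h import *
plan([.5626,-.1085,.125],goalR(),5,50)"
```

```text
[50, -0.1, -38.4, 11.7, -0.002, -0.001, -0.0]
[50, -0.0, -38.4, 11.6, -0.002, -0.001, -0.0]
[50, -0.0, -38.4, 11.6, -0.002, -0.001, -0.0]
[50, 0.0, -38.4, 11.5, -0.002, -0.001, -0.0]
[50, 0.0, -38.5, 11.4, -0.002, -0.001, -0.0]
```

Call:
{"name": "move_arm", "arguments": {"increments": [[50, 0, -45, 0, -0.002, -0.001, 0], [50, 0, -45, 0, -0.002, -0.001, 0], [50, 0, -45, 10, -0.002, -0.001, 0], [50, 0, -37, 20, -0.002, -0.001, 0], [50, 0, -20, 20, 0, 0, 0], [50, 0, 0, 10, 0, 0, 0], [50, 0, 0, 0, 0, 0, 0]]}}

```text
time: 9.93
tool_pos: [0.5763, -0.1112, 0.1187]
tool_rot: [-3.135, -0.001, -1.755]
contact_force: [-0.4, -0.2, 0.2]
opening: 0.0498
```

```bash
python3 -c "
from h import *
plan([.5626,-.1085,.078],goalR(),4,50)"
```

```text
[50, -0.1, 3.6, 10.1, -0.002, -0.0, -0.0]
[50, -0.1, 3.5, 10.2, -0.002, -0.0, -0.0]
[50, -0.1, 3.5, 10.2, -0.002, -0.0, -0.0]
[50, -0.1, 3.5, 10.2, -0.002, -0.0, -0.0]
```

Call:
{"name": "move_arm", "arguments": {"increments": [[50, 0, 8, 0, -0.004, 0, 0], [50, 0, 5, 8, -0.002, 0, 0], [50, 0, 1, 10, 0, 0, 0], [50, 0, 0, 10, 0, 0, 0], [50, 0, 0, 8, 0, 0, 0], [50, 0, 0, 0, 0, 0, 0]]}}

```text
time: 10.68
tool_pos: [0.5609, -0.1085, 0.0824]
tool_rot: [-3.139, -0.002, -1.755]
contact_force: [0.2, -1.1, -0.0]
opening: 0.0499
```

```bash
python3 -c "
from h import *
plan([.5626,-.1085,.078],goalR(),1,50)"
```

```text
[50, -0.3, -1.7, 4.4, -0.003, -0.002, -0.002]
```

Call:
{"name": "move_arm", "arguments": {"increments": [[50, 0, -1.5, 4, -0.003, -0.002, 0], [10, 0, 0, 0, 0, 0, 0], [10, 0, 0, 0, 0, 0, 0], [10, 0, 0, 0, 0, 0, 0], [10, 0, 0, 0, 0, 0, 0], [10, 0, 0, 0, 0, 0, 0]], "newtons": 15}}

```text
time: 11.42
tool_pos: [0.5632, -0.1088, 0.0787]
tool_rot: [-3.141, 0.0, -1.755]
contact_force: [-0.3, -0.5, -1.9]
opening: 0.0162
```

Call:
{"name": "move_arm", "arguments": {"increments": [[10, 0, 0, 0, 0, 0, 0], [10, 0, 0, 0, 0, 0, 0], [10, 1.1, 0, -1.1, 0, -0.02, 0], [10, 1.1, 0, -1.1, 0, -0.02, 0], [10, 1.1, 0, -1.1, 0, -0.02, 0]], "newtons": 58}}

```text
time: 12.05
tool_pos: [0.5624, -0.1124, 0.0816]
tool_rot: [-3.141, 0.063, -1.753]
contact_force: [-1.5, -1.8, 0.3]
opening: 0.0158
```

```bash
cat >> h.py <<'E'
REF=[.5632,-.1088,.0787] # TCP at grasp, pack seated
def ends():
    s=robot.observe();R=Ro.from_euler('xyz',s["tool_rot"]);G=goalR()
    M=R*G.inv(); # pack rotation (world)
    S=Ro.from_euler('z',SP[2])
    h=REF[2]-.014
    for n,y in(("L",.055),("R",-.055)):
        p=s["tool_pos"]+M.apply(S.apply([0,y,-h])); q=S.inv().apply(p-np.array(REF))
        print(n,"dy %.1f up %.1f dx %.1f"%((q[1]-y)*1000,(q[2]+h)*1000,q[0]*1000))
    print("rot(station)",S.inv().apply(M.as_rotvec()).round(3),"F",s["contact_force"].round(1),S.inv().apply(s["torque"]).round(2),"open",s["opening"],s["time"])
E
python3 -c "
from h import *
ends()"
```

```text
L dy 0.2 up 6.5 dx -0.1
R dy 0.4 up -0.4 dx -0.1
rot(station) [ 0.063 -0.001  0.   ] F [-1.5 -1.8  0.3] [-1.01  0.18 -0.03] open 0.015840103675577467 12.05
```

Call:
{"name": "move_arm", "arguments": {"increments": [[10, 1.1, 0, -1.2, 0, -0.02, 0], [10, 1.1, 0, -1.2, 0, -0.02, 0], [10, 1.1, 0, -1.2, 0, -0.02, 0]]}}

```text
time: 12.42
tool_pos: [0.5616, -0.115, 0.0844]
tool_rot: [3.141, 0.13, -1.755]
contact_force: [4.0, 6.4, -11.5]
opening: 0.0159
```

```bash
python3 -c "
from h import *
ends()"; python3 snap.py 7 scene
```

```text
L dy 1.5 up 13.4 dx -0.4
R dy 2.5 up -0.8 dx -0.5
rot(station) [ 0.13   0.    -0.001] F [  4.    6.4 -11.5] [-0.6  -0.61  0.01] open 0.015909415499821323 12.425
```

View pics/scene_7.png

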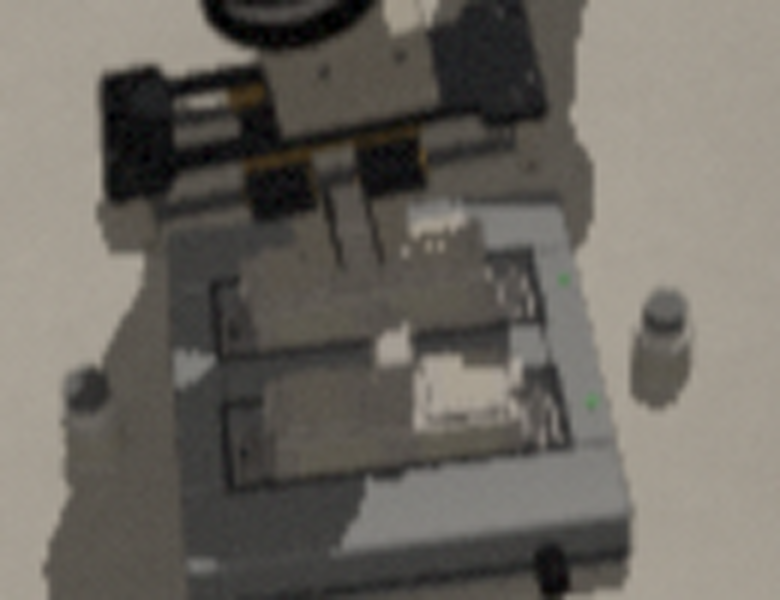

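The pack is visibly tilted with its left end up (right side of the image) and its right end down. I'll continue.

Call:
{"name": "move_arm", "arguments": {"increments": [[10, 1.2, 0, -1.2, 0, -0.02, 0], [10, 1.2, 0, -1.2, 0, -0.02, 0], [10, 1.2, 0, -1.2, 0, -0.02, 0]]}}

```text
time: 12.85
tool_pos: [0.5611, -0.1193, 0.0884]
tool_rot: [-3.141, 0.196, -1.754]
contact_force: [1.6, 7.1, -1.4]
opening: 0.0159
```

```bash
python3 -c "
from h import *
ends()"
```

```text
L dy 0.8 up 21.6 dx -0.1
R dy 3.0 up 0.2 dx -0.2
rot(station) [ 0.196 -0.001 -0.001] F [ 1.6  7.1 -1.4] [ 1.29 -0.05  0.04] open 0.015880728381634727 12.85
```

Call:
{"name": "move_arm", "arguments": {"increments": [[10, 1.3, 0, -1.2, 0, -0.02, 0], [10, 0, 0, 0, 0, 0, 0]]}}

```text
time: 13.1
tool_pos: [0.5609, -0.1201, 0.0894]
tool_rot: [-3.141, 0.221, -1.756]
contact_force: [1.6, 1.4, -1.1]
opening: 0.0155
```

```bash
python3 -c "
from h import *
ends()"; python3 snap.py 8 scene
```

```text
L dy 1.3 up 24.3 dx 0.0
R dy 4.0 up 0.2 dx -0.3
rot(station) [ 0.221 -0.001 -0.003] F [ 1.6  1.4 -1.1] [ 0.3  -0.17 -0.01] open 0.015510488620624424 13.1
```

View pics/scene_8.png

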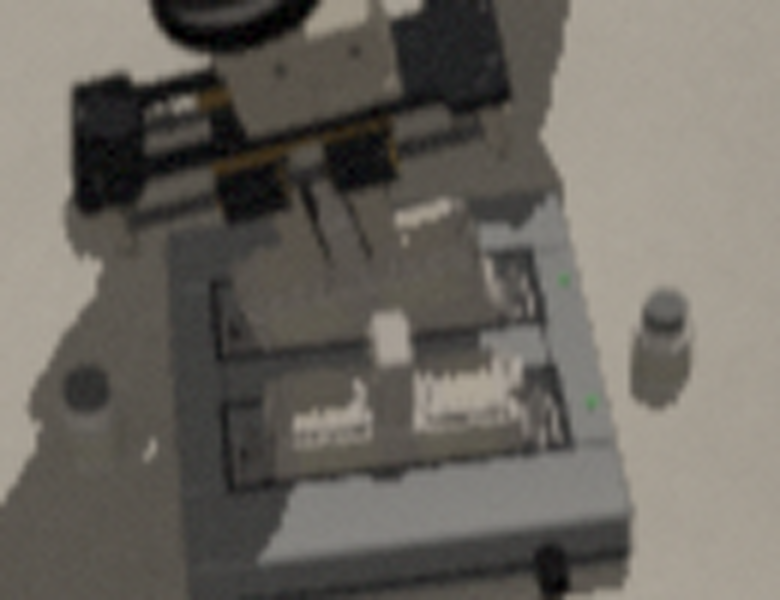

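Call:
{"name": "move_arm", "arguments": {"increments": [[10, -1.2, 0, -1.3, 0, 0.02, 0], [10, -1.2, 0, -1.3, 0, 0.02, 0], [10, -1.2, 0, -1.3, 0, 0.02, 0], [10, -1.2, 0, -1.3, 0, 0.02, 0]]}}

```text
time: 13.65
tool_pos: [0.5609, -0.1148, 0.0928]
tool_rot: [3.138, 0.137, -1.757]
contact_force: [1.0, 3.1, -2.9]
opening: 0.0154
```

```bash
python3 -c "
from h import *
ends()"
```

```text
L dy 2.0 up 22.2 dx -1.1
R dy 3.0 up 7.2 dx -1.5
rot(station) [ 0.137  0.003 -0.003] F [ 1.   3.1 -2.9] [ 1.03 -0.22 -0.02] open 0.0153577155352307 13.65
```

Call:
{"name": "move_arm", "arguments": {"increments": [[10, -1.0, -0.5, -2.2, 0, 0.018, 0], [10, -1.1, -0.4, -2.0, 0, 0.02, 0], [10, -1.1, -0.3, -1.8, 0, 0.02, 0]]}}

```text
time: 14.02
tool_pos: [0.5617, -0.1115, 0.0991]
tool_rot: [3.136, 0.075, -1.756]
contact_force: [2.1, 5.8, -8.2]
opening: 0.0154
```

```bash
python3 -c "
from h import *
ends()"
```

```text
L dy 1.8 up 24.7 dx -1.2
R dy 2.1 up 16.4 dx -1.6
rot(station) [ 0.076  0.006 -0.003] F [ 2.1  5.8 -8.2] [ 1.5  -0.17  0.02] open 0.015381353942853315 14.025
```

Call:
{"name": "move_arm", "arguments": {"increments": [[10, -0.8, -0.5, -2.2, 0.003, 0.02, 0], [10, -0.8, -0.5, -2.0, 0.003, 0.02, 0], [10, -0.8, -0.3, -2.0, 0, 0.02, 0], [10, 0, 0, -2, 0, 0.015, 0]]}}

```text
time: 14.52
tool_pos: [0.5636, -0.1108, 0.1089]
tool_rot: [-3.14, -0.008, -1.756]
contact_force: [0.2, -0.2, -3.8]
opening: 0.0159
```

```bash
python3 -c "
from h import *
ends()"; python3 snap.py 9 scene
```

```text
L dy -2.4 up 29.8 dx 1.0
R dy -2.4 up 30.6 dx 0.7
rot(station) [-0.008 -0.002 -0.002] F [ 0.2 -0.2 -3.8] [0.02 0.01 0.  ] open 0.015921788066810022 14.525
```

View pics/scene_9.png

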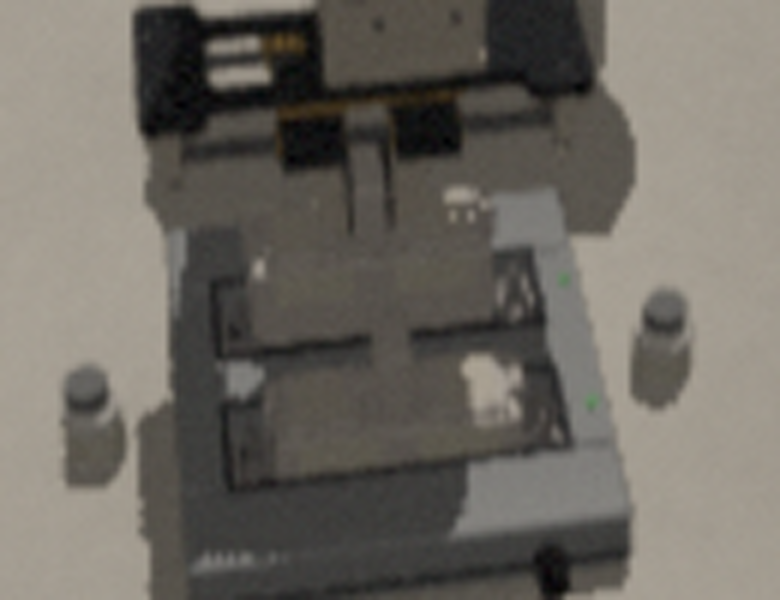

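Call:
{"name": "move_arm", "arguments": {"increments": [[10, -0.6, 0.3, -6, 0, -0.004, 0], [10, -0.6, 0.2, -6, 0, -0.002, 0], [10, -0.6, 0.2, -6, 0, 0, 0], [10, -0.4, 0.1, -4, 0, 0, 0], [10, 0, 0, 0, 0, 0, 0], [10, 0, 0, 0, 0, 0, 0]]}}

```text
time: 15.32
tool_pos: [0.5633, -0.1087, 0.1331]
tool_rot: [-3.139, -0.002, -1.756]
contact_force: [-0.4, -0.3, -3.5]
opening: 0.0157
```

```bash
python3 -c "
from h import *
ends()
plan(np.array(REF)+[0,0,.052],goalR(),1,10)
r=robot.read_camera('scene')
im=np.clip(r['img'][185:265,250:345,::-1].astype(float)*1.9,0,255).astype('uint8')
im=cv2.resize(im,None,fx=7.5,fy=7.5,interpolation=cv2.INTER_CUBIC)
for L in ([-.017,.055,.066],[-.017,-.055,.066],[-.017,.055,.118],[-.017,-.055,.118]):
    q=(proj(r,ST(SP,[L]))[0]-[250,185]+.5)*7.5;print(L,q.round());cv2.circle(im,(int(q[0]),int(q[1])),3,(0,0,255),-1)
cv2.imwrite('pics/s10.png',im)"
```

```text
L dy -0.0 up 54.3 dx 0.4
R dy -0.0 up 54.5 dx 0.1
rot(station) [-0.002 -0.003 -0.003] F [-0.4 -0.3 -3.5] [ 0.02  0.02 -0.04] open 0.015664714231295347 15.325
[10, 0.1, 0.1, 2.4, -0.003, -0.002, -0.003]
[-0.017, 0.055, 0.066] [475. 325.]
[-0.017, -0.055, 0.066] [179. 360.]
[-0.017, 0.055, 0.118] [474. 231.]
[-0.017, -0.055, 0.118] [168. 266.]
```

View pics/s10.png

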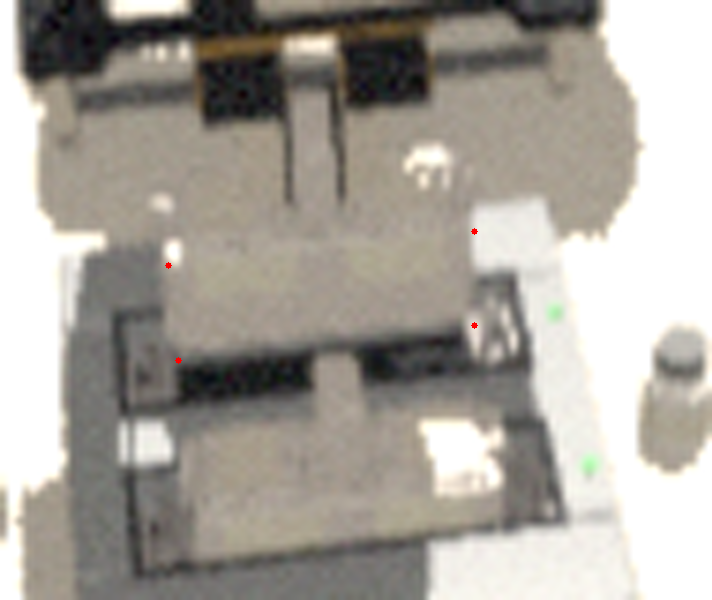

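```bash
python3 - <<'E'
from h import *
r=robot.read_camera('scene'); g=cv2.GaussianBlur(r['img'].astype(np.float32).mean(2),(0,0),.7)
z0=.0684
for zz,name,sgn in((z0,'bottom',-1),):
  ys=np.linspace(-.05,.05,41);res=[]
  for y in ys:
    # search along height offset
    zs=np.arange(-.012,.012,.0005)+zz
    uv=proj(r,ST(SP,[[-.017,y,z] for z in zs])).astype(np.float32)
    v=cv2.remap(g,uv[:,0].copy(),uv[:,1].copy(),cv2.INTER_LINEAR).ravel()
    d=np.gradient(v);k=np.argmax(d);res.append((y,zs[k]-zz,d[k]))
  res=np.array(res);m=np.abs(res[:,1])<.011
  print((res[:,1]*1000).round(1).tolist());
  from scipy.stats import theilslopes
  print(theilslopes(res[m,1],res[m,0])[:2])
E
python3 - <<'E'
E
```

```text
[-3.0, -4.5, -5.5, -4.5, -4.0, -5.5, -6.5, -7.5, -6.5, -2.0, -2.0, -4.5, -6.0, -6.5, -4.0, -5.5, -5.0, -2.5, -1.5, -0.5, -0.5, -1.5, -0.5, 0.0, -1.5, -2.5, -7.5, -6.5, -6.0, -2.0, -4.5, -4.0, -1.5, -2.5, 0.0, -3.5, -1.0, -2.5, -2.0, -5.0, -4.5]
(np.float64(0.023529411764705906), np.float64(-0.00399999999999999))
```

Run:
```python
from h import *
fr=[robot.read_camera('scene') for _ in range(16)]; r=fr[0]
im=np.mean([f['img'].astype(np.float32) for f in fr],0);np.save('avg.npy',im)
c=np.clip(im[195:245,260:325,::-1]*2.2,0,255).astype('uint8')
c=cv2.resize(c,None,fx=12,fy=12,interpolation=cv2.INTER_CUBIC)
for z in(.0684,.0684-.004):
  a,b=(proj(r,ST(SP,[[-.017,-.055,z],[-.017,.055,z]]))-[260,195]+.5)*12
  cv2.line(c,tuple(map(int,a)),tuple(map(int,b)),(0,0,255) if z>.066 else (0,255,0),1)
z=.0684+.052
a,b=(proj(r,ST(SP,[[-.017,-.055,z],[-.017,.055,z]]))-[260,195]+.5)*12
cv2.line(c,tuple(map(int,a)),tuple(map(int,b)),(0,0,255),1)
cv2.imwrite('pics/s11.png',c)
```

```text
(no output)
```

View pics/s11.png

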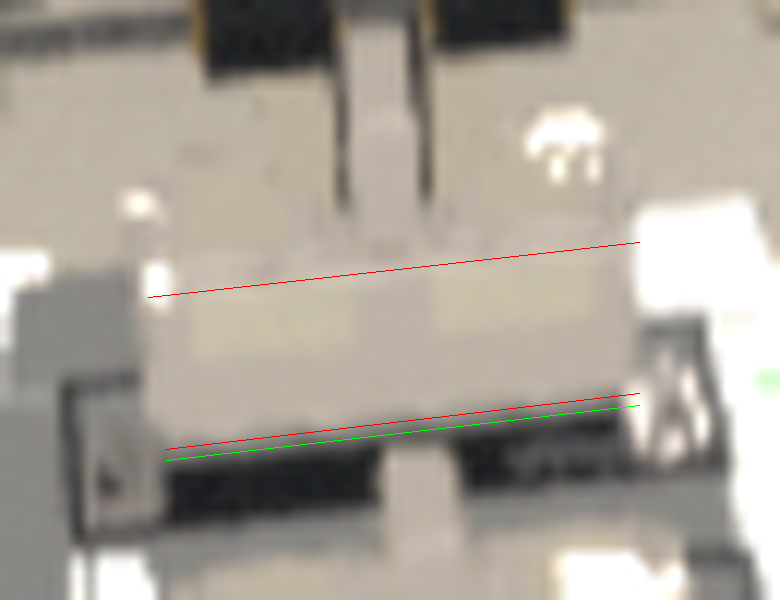

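Run:
```python
from h import *
from scipy.stats import theilslopes
r=robot.read_camera('scene');im=np.load('avg.npy')
def run(g,x,z0,rng,sign,yr):
  res=[]
  for y in np.linspace(*yr,41):
    zs=np.arange(-rng,rng,.0005)+z0
    uv=proj(r,ST(SP,[[x,y,z] for z in zs])).astype(np.float32)
    v=cv2.remap(g,uv[:,0].copy(),uv[:,1].copy(),cv2.INTER_CUBIC).ravel()
    d=sign*np.gradient(v);k=np.argmax(d);res.append((y,zs[k]-z0,d[k]))
  res=np.array(res)
  print((res[:,1]*1000).round(1).tolist(),theilslopes(res[:,1],res[:,0])[:2])
g=im.mean(2)
run(g,-.017,.0684-.003,.007,1,(-.05,.05))
yel=im[:,:,0]-im[:,:,2]
for yr in((-.045,-.012),(.012,.045)):
  run(yel,-.017,.0684+.030,.012,1,yr) # label lower edge
run(yel,-.017,.0684+.030,.012,1,(-.045,.045))
c=np.clip((yel[195:245,260:325])*8,0,255).astype('uint8')
cv2.imwrite('pics/yel.png',cv2.resize(c,None,fx=12,fy=12,interpolation=cv2.INTER_CUBIC))
```

```text
[-2.5, -3.0, 1.0, 0.0, 0.5, -0.5, -1.5, -1.0, -2.0, -3.0, -2.5, -3.5, 1.0, 0.0, 0.5, -0.5, -1.5, -1.5, 1.5, 0.5, 1.0, 1.5, 0.5, 1.0, -0.5, -1.0, -1.0, -2.0, -3.0, -2.5, 1.5, 0.5, 1.0, 0.0, -1.0, -0.5, -1.5, -3.0, -2.5, -3.5, 1.0] (np.float64(0.0), np.float64(-0.0005000000000000004))
[0.0, -1.5, 0.5, 0.5, 0.5, -0.5, -1.0, -2.0, -2.5, -1.0, 0.0, 0.0, 0.0, 0.0, 0.0, -1.0, -1.0, -1.0, -1.0, -1.0, -1.0, -1.0, -2.0, -2.0, -2.0, -2.0, -2.0, -2.0, -3.0, -3.0, -3.0, -3.0, -3.0, -2.0, 0.0, 0.5, 0.5, 0.5, 0.5, 0.5, 0.0] (np.float64(0.0), np.float64(-0.000999999999999987))
[-0.5, 0.0, 0.0, -0.5, -0.5, -1.0, -2.0, -1.5, -1.5, -1.5, -1.5, -1.5, -0.5, 1.5, 2.0, 2.0, -3.0, -3.0, -3.0, -3.0, -3.0, -2.5, -3.5, -3.5, 0.5, 0.5, 0.5, 0.5, 0.5, -0.5, -0.5, -0.5, -1.0, -1.0, -1.0, -1.0, -2.0, -1.5, -1.5, -2.0, -0.5] (np.float64(-0.007770007770007778), np.float64(-0.0007785547785547653))
[0.0, 0.5, -0.5, -1.5, 0.0, 0.0, -1.0, -1.0, -1.5, -2.5, -2.5, -3.0, -3.0, 0.5, 0.5, 0.0, 1.0, 1.5, 8.5, 0.5, -4.0, -5.0, -6.0, 6.0, -1.5, -0.5, -0.5, -1.0, -1.5, -1.5, 2.0, -2.5, -3.0, -3.0, -3.0, 0.0, -0.5, -1.0, -1.5, -1.5, -0.5] (np.float64(-0.009661835748792279), np.float64(-0.000999999999999987))
```

View pics/yel.png

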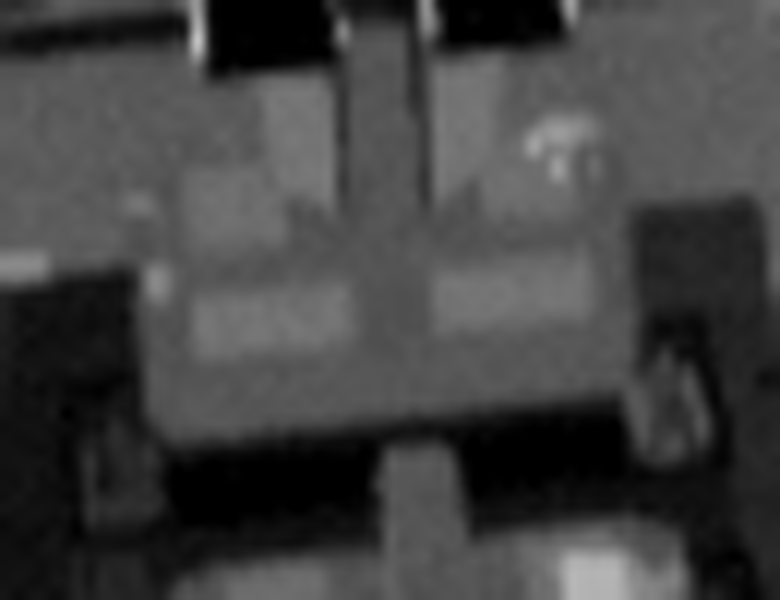

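Run:
```python
from h import *
ends();s=robot.observe();print(abs(s["qvel"]).max())
r=robot.read_camera('top');cv2.imwrite('pics/end.png',r['img'][:,:,::-1])
robot.hand_in()
```

```text
L dy -0.0 up 54.5 dx 0.6
R dy -0.0 up 54.7 dx 0.3
rot(station) [-0.002 -0.003 -0.003] F [-0.2  0.1 -3.9] [ 0.06  0.04 -0.02] open 0.015725922609135048 16.275
0.0011773991210832786
the job is handed in; nothing more can be done
```

View pics/end.png

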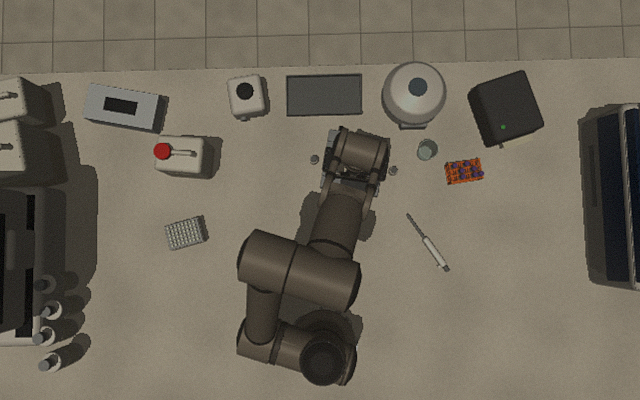

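The used pack is out of the near pocket and held in the gripper just above it, and the job is handed in at about 16.3 s.

**What I did:** I pressed both covers together with the two fingertips. I then gripped the pack at 58 N, rocked its left end up to about 24 mm while the right end stayed down, raised the right end, and lifted the pack level.

**Covers:** A clear view after pressing showed both covers flat, looking the same as the shut ones on the other pack.

**Height:** The two measures disagree slightly. The arm pose puts the underside about 24 mm over the rim; the camera image says about 21 mm.

**Level and contact:** Tool tilt was at most 0.003 rad, and the pack's edges in an averaged image were level to about 0.01 rad. A first, noisier single-frame fit had suggested 0.02 rad. The wrist felt only the pack's weight (about 3.9 N) with almost no moment, so nothing else seems to be touching, and the arm was still.

**Surroundings:** In the last scene view the other pack looks seated. In the last top view, where the arm hides part of the station, the other things stand where they were.

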